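# Load nozzle cartridges into the tilted magazine rail

### The arm

A 6-joint arm with a two-finger parallel gripper is mounted at the origin on the work surface. World frame = base frame: x ahead of the robot, y to its left, z up, the work surface at z = 0. Lengths are in m, angles in degrees, forces in N, time in s.
With the tool pointing down it reaches from about 0.4 to 0.825 m from the base axis. Payload 7 kg.
Tool frame: the origin (TCP) lies on the centre line of the jaws, within the pads' length; the fingertips stand 11 mm ahead of it and the grasp point (between the pads) lies 8 mm behind it; z points along the fingers, y is the line along which they close (so a half turn about z gives the same grasp; the last joint's range is limited). The gripper opens to 88 mm and grips with 3 to 60 N. Pads are 19 mm wide; open, the fingers measure 130 mm over their backs; the gripper's body (78 mm by 193 mm) begins 47 mm behind the grasp point.
Start: joints at [83.371, 20.546, 0.682, 0, -70.136, -16.507], TCP at [0.265, 0.621, 0.238] pointing down, gripper open.
Joint ranges: [-176.03, 176.03], [-82.01, 121.73], [-58.28, 71.71], [-173.87, 95.51], [-174.79, -0.11], [-173.66, 173.66]. Speed limits (degrees/s): [136.94, 136.94, 172.46, 180, 180, 180].

### API

Orientations are given as [roll, pitch, yaw] about the fixed x, y, z axes, in that order (R = Rz(yaw) Ry(pitch) Rx(roll)).
In Python, from plant import r, capture, camera_model, job gives the robot as it stands.
- The arm moves only by the tool drive_tool, never from a script. Its argument "increments" is a list that holds one entry, the list of rows, each a list of 5 numbers: the gripper's target within -1 to 1 (fully open at 1, half-way at 0, shut at -1), then the shift along the tool's x, y, z scaled (see below), then the turn about the tool's z scaled (see below). In form: [[[gripper, tx, ty, tz, roll], ...]]. A call has 1 to 5 rows; each row is the pose to reach, as a shift and turn from the pose commanded when the call began, along the tool's axes at that moment, turning the shorter way round; what a row does not reach only later rows make up. The controller multiplies each number of a shift by 120 mm and each number of a turn by 360 degrees. A row lasts 1/8 s, in which the tool goes at most 62.5 mm and 10.7 degrees, less where a joint would pass 70% of its speed; a pose out of reach is approached as far as the arm can. A call with a number of a shift or a turn outside -1 to 1 is refused whole. A call with a gripper value outside its range is refused whole. The fingers move at their own pace and stop on an object; "squeeze" is the grip in N (left out, the last holds). Time passes only in rows, so rows that repeat a pose let the fingers close. It gives the time, the measured TCP pose, the force, the opening and the grip force at its end, in the units of the state.
- r.get_state(): the state, without advancing time (a new reading comes with each control period).
- capture(name): name is "scene" or "side" or "wrist"; returns the picture (480x640x3 uint8, red, green, blue); there is no depth.
- camera_model(name): a dict with "camera_matrix" (3x3 intrinsics, pixels), "k1" (the pictures are not rectified: a ray, as slopes to the right and down, at radius r is drawn at 1 + k1 r^2 times it, then the intrinsics apply), "rvec" (rotation vector, rad) and "tvec" (3), from world to camera coordinates, as OpenCV has them. Camera axes: x right, y down, z forward; pixel columns grow to the right and rows downward; lengths in m; the calibration is good to about 2 mm. A picture is of the moment at which its call begins: read the wrist's pose just before it. camera_model takes no time and is no camera call; for the wrist camera it gives the pose at the moment of the call.
- job.close_job(): hands the job in; it is judged then, once.
The state is a dict: "time_s": time; "joints": joint angles; "qd": joint speeds; "joint_torque": joint torques, N m; "tcp_pos": TCP position; "eef_rot": TCP orientation; "contact_force": force on the tool from outside, world axes, zero at the start; "moment": the same for the moment, N m; "gripper_width": finger opening in m; "gripper_force": force on a finger pad.
Only numpy, scipy, OpenCV 4.12 (cv2) and the standard library are available. Lean on these libraries where they do the work, as an engineer would, in place of code of your own. Each camera call takes 0.05 s, during which the arm holds its last target. There are 200 camera calls.

### The job

Load both nozzle cartridges into the tilted magazine rail: slide each in from the raised mouth, with its brass nozzle pointing downhill, so that they stand in one close row. With both in, press the row down against the sprung stop until the stop has clearly given way by about half of its travel, without bottoming it, then let go so that the row stays there, wholly inside the rail and holding the stop slightly in. Leave the plain blank block on the bench where it is.

Things in the scene. Friction and masses are not known exactly. Their poses are not given: they have to be found in the camera images.
- cart_a: nozzle cartridge, loose, 0.12 kg, upright on the bench. Flat shoe 56 long (x) x 46 wide x 8 mm thick; on it a black housing 40 long x 26 wide (grip here), top 40 mm up, flush with the shoe's rear, so centred 8 mm behind the origin; a brass nozzle, 24 mm up, sticks out 12 mm in front, over the shoe. Origin: centre of the shoe's underside; x along the nozzle (front), z up; any yaw.
- cart_b: a second nozzle cartridge, the same in all respects as cart_a; either may go in first.
- rail: tilted rail, fixed. Origin: middle of the mouth on the floor, 105 mm over the bench; x downhill (22 deg, roughly to the robot), y across, z square off the floor. From x = 0 to 206 mm a slotted tube: walls 50 mm apart; lips 10.5 to 13.5 mm over the floor leave a 34 mm slot; from them cheeks 34 mm apart rise to 36 mm. The shoe runs under the lips and cannot go in from above; only a push from behind reaches down the slot.
- mouth (a point): same point as the rail's origin; lips and cheeks begin here. Uphill of it, x = -70 to 0 mm, the rail's bare floor, 66 mm wide, goes on as an open apron to set a cartridge on; beside it, from x = -23 mm to the mouth, guides 8 mm high narrow from 62 to 50 mm apart. A cartridge does not slide down by itself: it needs a light push (under 1 N). Fingers beside a housing cannot pass the mouth.
- stop (a joint): how far the sprung stop (steel plate between the cheeks, near the low end) is pressed in, m: 0 free, 0.016 bottomed; spring 0.8 N per mm, damped. Its holder is clamped at an unknown place: the free plate faces uphill 135 to 165 mm below the mouth, to be found by touch or eye. After a push it moves the row back uphill a few mm, until friction holds it with the stop 1 to 5 mm in.
- blank: a plain black block 44 x 30 x 34 mm without shoe or nozzle, on the bench near the cartridges; origin: centre of its underside. To be left alone.
Mind the look-alikes: they are no part of the job. What is shaped like the cart_a but purple is not meant.

How it is judged (in metres and radians):
On the way, in this order (a step that is already met when the one before it is completed fails the run):
1. one cartridge is wholly inside the rail, nozzle downhill (((x of mouth in the frame of cart_a between -0.175 and -0.027 m and y of cart_a in the frame of rail between -0.006 and 0.006 m and z of cart_a in the frame of rail between -0.004 and 0.005 m and angle between the z axis of cart_a and the z axis of rail, either way round below 0.12 rad) or (x of mouth in the frame of cart_b between -0.175 and -0.027 m and y of cart_b in the frame of rail between -0.006 and 0.006 m and z of cart_b in the frame of rail between -0.004 and 0.005 m and angle between the z axis of cart_b and the z axis of rail, either way round below 0.12 rad))), for 0.1 s.
2. both are inside, nozzle downhill, in one row, and the row presses the stop in by more than 4 mm (x of mouth in the frame of cart_a between -0.175 and -0.027 m and y of cart_a in the frame of rail between -0.006 and 0.006 m and z of cart_a in the frame of rail between -0.004 and 0.005 m and angle between the z axis of each of cart_a, cart_b and the z axis of rail, either way round below 0.12 rad and x of mouth in the frame of cart_b between -0.175 and -0.027 m and y of cart_b in the frame of rail between -0.006 and 0.006 m and z of cart_b in the frame of rail between -0.004 and 0.005 m and distance between cart_a and cart_b below 0.061 m and value of joint stop above 0.004 m), for 0.1 s.
At the end, for the whole second after the job is handed in: both cartridges wholly inside the rail past the mouth (to 1 mm), shoes on its floor under the lips, nozzles downhill, in one row (gap under 5 mm), still, released, and the front one touching the stop so that it is held in by at least 0.7 mm (x of mouth in the frame of cart_a between -0.175 and -0.027 m and y of cart_a in the frame of rail between -0.006 and 0.006 m and z of cart_a in the frame of rail between -0.004 and 0.005 m and angle between the z axis of each of cart_a, cart_b and the z axis of rail, either way round below 0.12 rad and x of mouth in the frame of cart_b between -0.175 and -0.027 m and y of cart_b in the frame of rail between -0.006 and 0.006 m and z of cart_b in the frame of rail between -0.004 and 0.005 m and distance between cart_a and cart_b below 0.061 m and value of joint stop above 0.0007 m and linear speed of each of cart_a, cart_b below 0.01 m/s and angular speed of each of cart_a, cart_b below 0.15 rad/s).
It fails at once if the sprung stop is bottomed (pressed in more than 15 mm) (value of joint stop above 0.015 m).
It fails at once if the blank block is moved by more than 20 mm (distance of blank from where it was at the start of the episode above 0.02 m).
It also fails if it takes over 72 s, if anything falls off the work surface, if the arm or the gripper's body presses on something with over 40 N, if the wrist force passes 120 N, or if a joint passes its speed limit or range.

## Working session

There is one attempt and no reset: what is moved stays moved. The work goes in short steps, Python scripts to look and compute and a tool call to move; the robot and the scene stay as the last step left them, time stands still between calls to the robot, and variables do not carry over. Pictures are saved under pics/ and viewed, at most 10 in all, crops included, and the job is handed in when it is done.

Besides the shell and the picture viewer there is one more tool, called after "Call:" as a command line: name --argument value ..., lists and objects as JSON in quotes. drive_tool: Moves the arm, as the interface text tells. Its arguments: {"type":"object","properties":{"increments":{"type":"array"},"squeeze":{"type":"number"}},"required":["increments"]}

```bash
mkdir -p pics; ls; python3 - <<'E'
from plant import r,capture,camera_model,job
import cv2
print(r.get_state())
for n in ["scene","side","wrist"]:
    m=camera_model(n); print(n,m)
    im=capture(n); cv2.imwrite(f"pics/{n}0.png",im[:,:,::-1])
E
```

```text
pics
{'time_s': 0.0, 'joints': array([ 8.33697106e+01,  2.05900549e+01,  6.35223227e-01, -2.01297679e-02,
       -7.01352236e+01, -1.65052804e+01]), 'qd': array([-0.07941054, -0.02464647, -0.09973283, -0.06284264,  0.16162418,
        0.05792471]), 'joint_torque': array([-2.69040044e-05, -5.82719100e+01,  2.93063825e+01,  6.99740812e+00,
        6.98815507e-03, -1.63716059e-04]), 'tcp_pos': array([0.26507043, 0.62027954, 0.23664923]), 'eef_rot': array([ 1.79908279e+02, -7.44379936e-03, -2.31424189e+01]), 'contact_force': array([-0.29675836,  0.2938367 , -0.56065932]), 'moment': array([0.0145345 , 0.02147446, 0.03673885]), 'gripper_force': 0.0, 'gripper_width': 0.0873442658166941}
scene {'camera_matrix': array([[439.36256453,   0.        , 310.45876179],
       [  0.        , 439.36256453, 237.4667697 ],
       [  0.        ,   0.        ,   1.        ]]), 'k1': -0.09820561316973342, 'rvec': array([ 1.97008879,  1.83775061, -0.51611247]), 'tvec': array([ 0.05901063, -0.3373389 ,  1.04074525])}
side {'camera_matrix': array([[480.21581757,   0.        , 320.1719819 ],
       [  0.        , 480.21581757, 250.61563185],
       [  0.        ,   0.        ,   1.        ]]), 'k1': -0.018937520214043872, 'rvec': array([ 2.1581589 , -0.81353612,  0.38038664]), 'tvec': array([-0.42632168,  0.20968521,  0.74693291])}
wrist {'camera_matrix': array([[353.53910824,   0.        , 317.19665948],
       [  0.        , 353.53910824, 236.05232049],
       [  0.        ,   0.        ,   1.        ]]), 'k1': -0.04001841876979677, 'rvec': array([-1.63993489,  2.48546115,  0.3284802 ]), 'tvec': array([ 0.67480825, -0.03181404,  0.3898151 ])}
```

View pics/scene0.png

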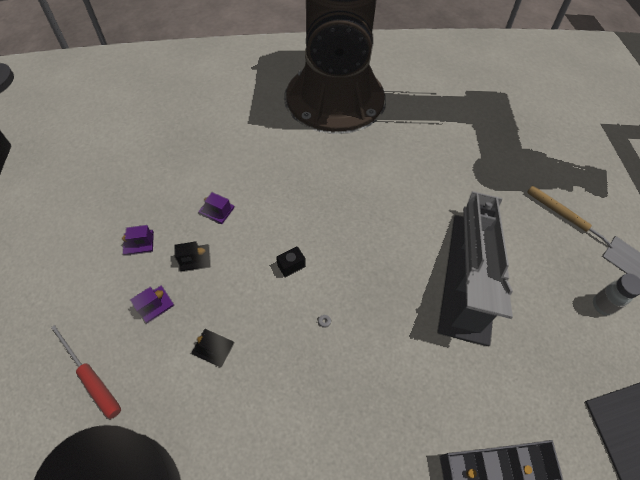

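View pics/side0.png

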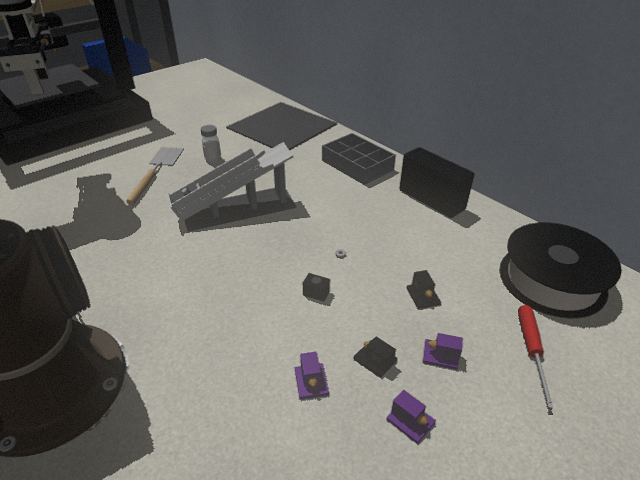

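View pics/wrist0.png

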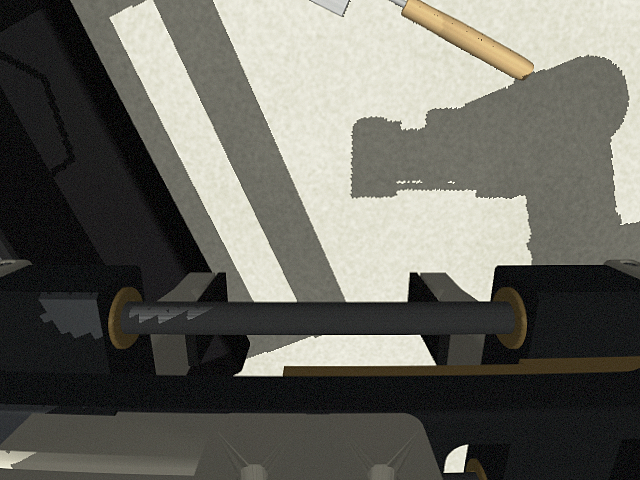

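Look-alikes in the scene view are three purple cartridges at (217,207), (137,240) and (152,303), and the black blank at (290,261), which has no nozzle. The black cartridges with brass nozzles are at (192,255) and (212,347); in the side view they are at (376,355) and (423,290). I'll check this choice in a close crop. The rail's mouth is its far, high end, near scene (487,300).

```bash
cat > h.py <<'E'
import numpy as np, cv2
from scipy.spatial.transform import Rotation as R
def proj(P,m):
    P=np.atleast_2d(P).astype(float); X=P@cv2.Rodrigues(np.array(m["rvec"]))[0].T+m["tvec"]
    s=X[:,:2]/X[:,2:]; s=s*(1+m["k1"]*(s**2).sum(1,keepdims=True)); K=m["camera_matrix"]
    return s@K[:2,:2].T+K[:2,2]
def ray(uv,m):
    uv=np.atleast_2d(uv).astype(float); K=m["camera_matrix"]
    s=(uv-K[:2,2])/[K[0,0],K[1,1]]; u=s.copy()
    for _ in range(20): u=s/(1+m["k1"]*(u**2).sum(1,keepdims=True))
    Rm=cv2.Rodrigues(np.array(m["rvec"]))[0]
    d=np.c_[u,np.ones(len(u))]@Rm; c=-Rm.T@m["tvec"]; return c,d
def onz(uv,m,z):
    c,d=ray(uv,m); return c+d*((z-c[2])/d[:,2])[:,None]
E
python3 - <<'E'
from h import *
s=cv2.imread("pics/scene0.png"); d=cv2.imread("pics/side0.png")
def crop(i,u,v,w,h,k,g=2.0):
    c=cv2.resize(i[v-h//2:v+h//2,u-w//2:u+w//2],None,fx=k,fy=k,interpolation=cv2.INTER_CUBIC)
    return np.uint8(255*np.clip(c/255.,0,1)**(1/g))
a=np.vstack([np.hstack([crop(s,195,255,66,48,6),crop(s,212,347,66,48,6)]),np.hstack([crop(d,376,355,66,48,6),crop(d,423,290,66,48,6)])])
cv2.imwrite("pics/c1.png",a); print(a.shape)
b=np.hstack([crop(s,475,260,130,196,3,1.3),crop(d,236,190,134,196,3,1.3)])
cv2.imwrite("pics/c2.png",b);print(b.shape)
E
```

```text
(576, 792, 3)
(588, 792, 3)
```

View pics/c1.png

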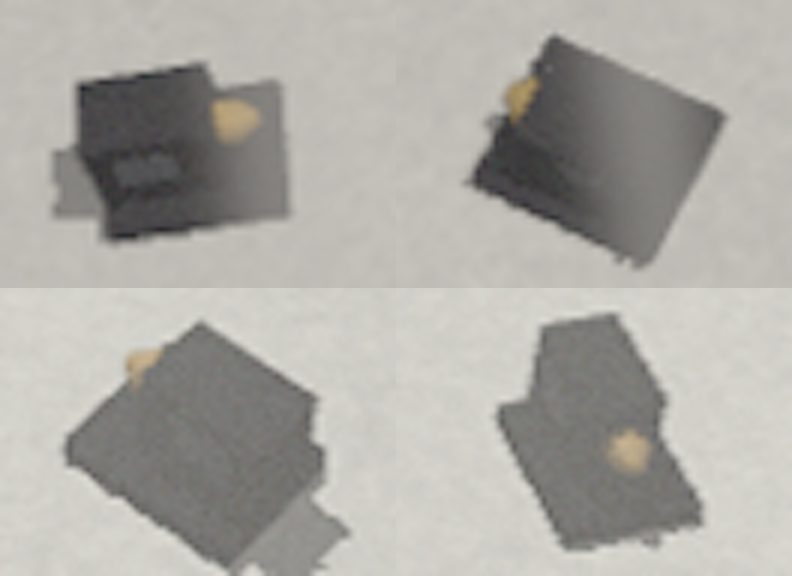

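View pics/c2.png

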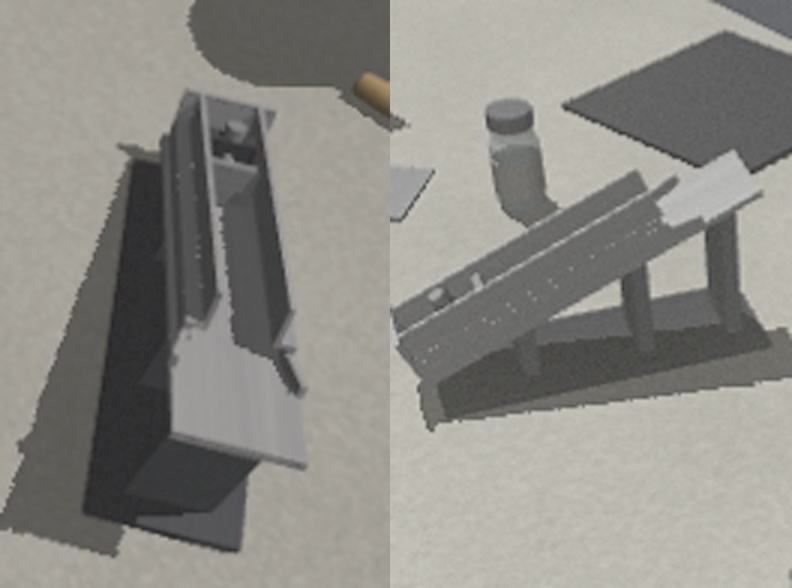

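```bash
cat >> h.py <<'E'
def railT(p):
    yaw=p[2]; t=np.radians(22)
    x=np.array([np.cos(yaw)*np.cos(t),np.sin(yaw)*np.cos(t),-np.sin(t)]); y=np.array([-np.sin(yaw),np.cos(yaw),0]); z=np.cross(x,y)
    return np.c_[x,y,z],np.array([p[0],p[1],.105])
def box(a,b): return np.array([[x,y,z] for x in (a[0],b[0]) for y in (a[1],b[1]) for z in (a[2],b[2])])
SH=box((-.028,-.023,0),(.028,.023,.008)); HO=box((-.028,-.013,.008),(.012,.013,.040)); NZ=box((.012,-.005,.019),(.024,.005,.029))
def cartmask(p,m,off=(0,0),shape=(480,640),k=1,nz=True):
    c,s=np.cos(p[2]),np.sin(p[2]); Rz=np.array([[c,-s,0],[s,c,0],[0,0,1]]); M=np.zeros(shape,np.uint8)
    for B in (SH,HO)+((NZ,) if nz else ()):
        q=(proj(B@Rz.T+[p[0],p[1],0],m)-off)*k
        cv2.fillConvexPoly(M,cv2.convexHull(np.round(q*16).astype(np.int32)),255,cv2.LINE_AA,4)
    return M/255.
E
python3 - <<'E'
from h import *
from plant import camera_model
from scipy.optimize import least_squares,minimize
S=camera_model("scene");D=camera_model("side")
sc=lambda x,y:(410+(x+.5)/3-.5,162+(y+.5)/3-.5); sd=lambda x,y:(169+(x-390+.5)/3-.5,92+(y+.5)/3-.5)
P=np.array([[-.07,.033,0],[-.07,-.033,0]])
us=np.array([sc(172,433),sc(304,464)]); ud=np.array([sd(763,190),sd(735,152)])
def f(p):
    Rm,t=railT(p); W=P@Rm.T+t; return np.r_[(proj(W,S)-us).ravel(),(proj(W,D)-ud).ravel()]
g=onz(us.mean(0),S,.131)[0]
o=least_squares(f,[g[0]-.065,g[1],np.pi]); print("rail",o.x,np.degrees(o.x[2]),f(o.x).round(1))
np.save("rail.npy",o.x)
a=cv2.imread("pics/scene0.png");b=cv2.imread("pics/side0.png")
for n,cu,cv_,du,dv in(("A",195,255,376,355),("B",212,347,423,290)):
    bd=b[dv-40:dv+40,du-40:du+40].max(2).astype(float); print(n,"side darkness",np.percentile(bd,[2,10,50]))
    md=cv2.GaussianBlur((bd<np.percentile(bd,2)+28).astype(np.float32),(3,3),0)
    as_=a[cv_-40:cv_+40,cu-40:cu+40].astype(float); ms=(as_.max(2)<110).astype(np.float32)
    g=onz((cu,cv_),S,.01)[0]; best=None
    for k in range(12):
        def c(p): 
            q=[p[0]*.01,p[1]*.01,p[2]]
            e=np.abs(cartmask(q,D,(du-40,dv-40),(80,80),nz=False)-md).sum()
            M=cartmask(q,S,(cu-40,cv_-40),(80,80),nz=True)
            return e+.5*(M*(1-ms)).sum()+.15*((1-M)*ms).sum()
        r_=minimize(c,[g[0]*100,g[1]*100,k*np.pi/6],method="Nelder-Mead",options=dict(initial_simplex=np.array([[g[0]*100,g[1]*100,k*np.pi/6]]*4)+np.array([[0,0,0],[1,0,0],[0,1,0],[0,0,.4]])))
        q=[r_.x[0]/100,r_.x[1]/100,r_.x[2]]; print(round(r_.fun,1),np.round(q[:2],4),round(np.degrees(q[2])%360,1)) if k%1==0 else 0
        if best is None or r_.fun<best[0]: best=(r_.fun,q)
    print(n,best,md.sum())
print("blank",onz((290,268),S,0),onz((316,297),D,0))
for n,u in(("p1",(217,215)),("p2",(139,248)),("p3",(153,312))): print(n,onz(u,S,0))
E
```

```text
rail [0.54946786 0.17600134 2.80532075] 160.73303931966774 [-0.7 -0.4  0.6 -0.   0.5 -0.2 -0.1 -1. ]
A side darkness [ 53.  58. 170.]
395.8 [ 0.4232 -0.3065] 359.8
394.2 [ 0.4225 -0.3065] 359.2
227.3 [ 0.4204 -0.3049] 94.5
225.9 [ 0.4205 -0.3047] 95.4
226.3 [ 0.4207 -0.3048] 95.5
479.8 [ 0.4196 -0.3064] 167.5
479.9 [ 0.4188 -0.3064] 166.2
480.1 [ 0.4194 -0.3059] 170.4
421.2 [ 0.4211 -0.3061] 277.8
420.5 [ 0.421  -0.3063] 277.3
420.6 [ 0.4209 -0.3062] 277.3
395.2 [ 0.4222 -0.3068] 357.9
A (np.float64(225.92774509803922), [np.float64(0.4205001148535156), np.float64(-0.30466342349667963), np.float64(1.6657038070559378)]) 1051.0
B side darkness [ 55.  62. 172.]
339.3 [ 0.5939 -0.261 ] 56.7
339.7 [ 0.5938 -0.2611] 56.3
340.7 [ 0.5939 -0.2613] 56.1
340.5 [ 0.5937 -0.2614] 57.6
539.5 [ 0.592  -0.2592] 119.5
540.3 [ 0.5917 -0.2588] 119.6
209.7 [ 0.5932 -0.2638] 240.9
210.5 [ 0.5929 -0.2639] 240.5
210.0 [ 0.5931 -0.2638] 240.6
210.0 [ 0.5935 -0.2639] 241.7
444.8 [ 0.5942 -0.2637] 301.3
444.7 [ 0.5939 -0.2638] 301.5
B (np.float64(209.671568627451), [np.float64(0.5932483700921906), np.float64(-0.26379123147897043), np.float64(4.20413975115753)]) 802.0
blank [[ 0.45262648 -0.12809574  0.        ]] [[ 0.44085285 -0.1329212   0.        ]]
p1 [[ 0.32560559 -0.2664883   0.        ]]
p2 [[ 0.39092542 -0.41323545  0.        ]]
p3 [[ 0.52322329 -0.37136508  0.        ]]
```

```bash
python3 - <<'E'
from h import *
from plant import camera_model
S=camera_model("scene");D=camera_model("side"); p=np.load("rail.npy"); Rm,t=railT(p)
a=cv2.imread("pics/scene0.png");b=cv2.imread("pics/side0.png")
L=[]
for y in(-.017,.017): L+= [((0,y,.036),(.206,y,.036)),((0,y,.036),(0,y,.0135))]
for y in(-.033,.033): L+=[((-.07,y,0),(0,y,0))]
for s in(-1,1): L+=[((-.023,s*.031,.008),(0,s*.025,.008))]
L+=[((-.07,-.033,0),(-.07,.033,0)),((.206,-.017,.036),(.206,.017,.036))]
def draw(i,m,u,v,w,h,k):
    c=cv2.resize(i[v-h//2:v+h//2,u-w//2:u+w//2],None,fx=k,fy=k,interpolation=cv2.INTER_CUBIC)
    c=np.uint8(255*(c/255.)**.6); o=np.array([u-w//2,v-h//2])
    f=lambda W:tuple(np.round((proj(W,m)[0]-o+.5)*k-.5).astype(int).tolist())
    for A,B in L: cv2.line(c,f(Rm@A+t),f(Rm@B+t),(0,0,255),1)
    for q in([.4205,-.3047,1.666],[.5932,-.2638,4.204]):
        cc,s=np.cos(q[2]),np.sin(q[2]); Rz=np.array([[cc,-s,0],[s,cc,0],[0,0,1]])
        for Bx in(SH,HO,NZ):
            for n in range(8):
                for j in(1,2,4):
                    if n&j==0: cv2.line(c,f(Rz@Bx[n]+[q[0],q[1],0]),f(Rz@Bx[n|j]+[q[0],q[1],0]),(0,0,255),1)
    return c
x=np.vstack([np.hstack([draw(a,S,475,255,100,130,3),draw(b,D,236,190,160,130,3)]),np.hstack([draw(a,S,200,250,65,50,3*1),draw(a,S,212,347,65,50,3),draw(b,D,376,355,65,50,3),draw(b,D,423,290,65,50,3)])]) if 0 else None
top=np.hstack([draw(a,S,475,255,100,120,3),draw(b,D,236,185,160,120,3)])
bot=np.hstack([draw(a,S,200,250,64,64,3),draw(a,S,212,347,64,64,3),draw(b,D,376,355,64,64,3),draw(b,D,423,290,64,64,3)])
w=max(top.shape[1],bot.shape[1]); pad=lambda i:cv2.copyMakeBorder(i,0,0,0,w-i.shape[1],cv2.BORDER_CONSTANT)
x=np.vstack([pad(top),pad(bot)]);print(x.shape); cv2.imwrite("pics/c3.png",x)
E
```

```text
(552, 780, 3)
```

View pics/c3.png

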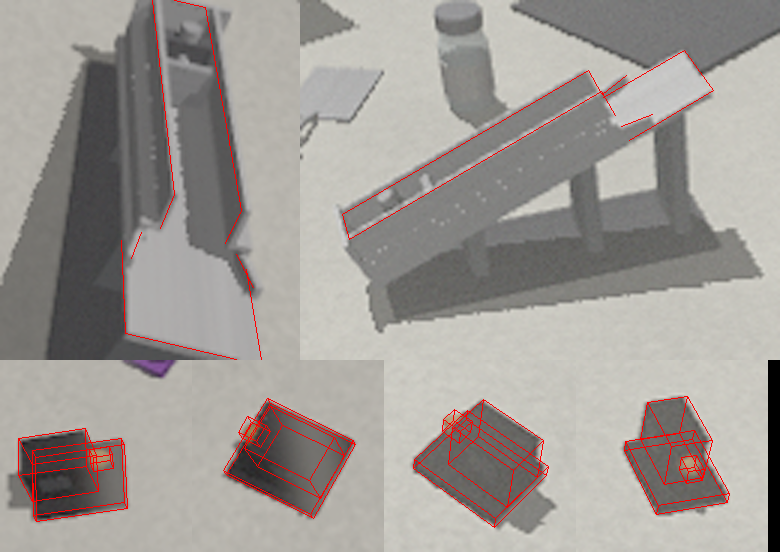

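The overlay fits the rail and both cartridges in both views: cart A at (0.4205, -0.3047) with yaw 95.4°, cart B at (0.5932, -0.2638) with yaw 240.9°. The rail mouth is at (0.549, 0.176) with yaw 160.7°. Next I'll plan the moves.

```bash
cat > plan.py <<'E'
import numpy as np
def plan(p,yaw,wps,z_first=False):
    """p,yaw: commanded start; wps: list of (x,y,z,yaw) -> per-call shift numbers; returns rounded sim"""
    p=np.array(p,float)
    for w in wps:
        while True:
            c,s=np.cos(np.radians(yaw)),np.sin(np.radians(yaw)); A=np.array([[c,s,0],[s,-c,0],[0,0,-1]])
            d=A.T@(np.array(w[:3])-p); dy=(w[3]-yaw+180)%360-180
            k=min(1,.118/max(1e-9,abs(d).max())); n=np.round(d*k/.12,3); t=np.round(np.clip(-dy,-53,53)/360,3)
            p=p+A@(n*.12); yaw-=t*360
            print([*n.tolist(),float(t)],"mm",round(np.linalg.norm(n)*120),"->",p.round(4),round(yaw,1))
            if k==1 and abs(dy)<53: break
    return p,yaw
def railpt(x,z,y=0):
    from h import railT
    Rm,t=railT(np.load("rail.npy")); return Rm@[x,y,z]+t
E
python3 - <<'E'
from plan import *
plan([.265,.621,.238],-23.14,[(.48,.35,.235,-23.14),(.56,.1,.2,-23.14),(.4213,-.3127,.12,-84.6),(.4213,-.3127,.026,-84.6)])
E
```

```text
[0.983, 0.532, 0.01, -0.0] mm 134 -> [0.3484 0.5159 0.2368] -23.1
[0.983, 0.533, 0.01, -0.0] mm 134 -> [0.4317 0.4108 0.2356] -23.1
[0.569, 0.308, 0.005, -0.0] mm 78 -> [0.48  0.35  0.235] -23.1
[0.852, 0.983, 0.173, -0.0] mm 157 -> [0.5276 0.2013 0.2142] -23.1
[0.58, 0.67, 0.119, -0.0] mm 107 -> [0.56 0.1  0.2 ] -23.1
[0.078, 0.983, 0.181, 0.147] mm 120 -> [ 0.5223 -0.0121  0.1782] -76.1
[0.983, 0.627, 0.214, 0.024] mm 142 -> [ 0.4777 -0.1447  0.1526] -84.7
[0.983, 0.435, 0.198, -0.0] mm 131 -> [ 0.4366 -0.267   0.1288] -84.7
[0.367, 0.162, 0.073, -0.0] mm 49 -> [ 0.4213 -0.3127  0.12  ] -84.7
[0.0, 0.0, 0.784, -0.0] mm 94 -> [ 0.4213 -0.3127  0.026 ] -84.7
```

Call:
drive_tool --increments '[[[0.1,0.983,0.532,0.01,0],[0.1,0.983,0.532,0.01,0],[0.1,0.983,0.532,0.01,0]]]' --squeeze 8

```text
time_s: 0.52
tcp_pos: [0.3503, 0.5128, 0.2365]
eef_rot: [180.0, -0.0, -23.3]
contact_force: [-0.6, 0.6, -0.3]
gripper_width: 0.063
gripper_force: 0.0
```

Call:
drive_tool --increments '[[[0.1,0.983,0.533,0.01,0],[0.1,0.983,0.533,0.01,0],[0.1,0.983,0.533,0.01,0]]]'

```text
time_s: 0.9
tcp_pos: [0.4334, 0.4081, 0.2352]
eef_rot: [180.0, -0.0, -23.3]
contact_force: [0.3, 0.9, -0.4]
gripper_width: 0.0486
gripper_force: 0.0
```

Call:
drive_tool --increments '[[[0.1,0.569,0.308,0.005,0],[0.1,0.569,0.308,0.005,0]]]'

```text
time_s: 1.15
tcp_pos: [0.4812, 0.3483, 0.2343]
eef_rot: [180.0, 0.0, -23.2]
contact_force: [-0.8, 0.7, -0.3]
gripper_width: 0.0478
gripper_force: 0.0
```

Call:
drive_tool --increments '[[[0.1,0.852,0.983,0.173,0],[0.1,0.852,0.983,0.173,0],[0.1,0.852,0.983,0.173,0]]]'

```text
time_s: 1.52
tcp_pos: [0.5279, 0.1995, 0.2133]
eef_rot: [180.0, 0.0, -23.2]
contact_force: [0.4, -0.1, 0.6]
gripper_width: 0.0483
gripper_force: 0.0
```

Call:
drive_tool --increments '[[[0.1,0.58,0.67,0.119,0],[0.1,0.58,0.67,0.119,0],[0.1,0.58,0.67,0.119,0]]]'

```text
time_s: 1.9
tcp_pos: [0.5605, 0.0981, 0.1987]
eef_rot: [179.9, 0.1, -23.3]
contact_force: [-0.3, 0.1, 0.7]
gripper_width: 0.0481
gripper_force: 0.0
```

Call:
drive_tool --increments '[[[0.1,0.078,0.983,0.181,0.147],[0.1,0.078,0.983,0.181,0.147],[0.1,0.078,0.983,0.181,0.147],[0.1,0.078,0.983,0.181,0.147],[0.1,0.078,0.983,0.181,0.147]]]'

```text
time_s: 2.52
tcp_pos: [0.5229, -0.0111, 0.178]
eef_rot: [-180.0, 0.0, -76.3]
contact_force: [-0.7, 0.4, -0.0]
gripper_width: 0.048
gripper_force: 0.0
```

Call:
drive_tool --increments '[[[0.1,0.983,0.627,0.214,0.024],[0.1,0.983,0.627,0.214,0.024],[0.1,0.983,0.627,0.214,0.024]]]'

```text
time_s: 2.9
tcp_pos: [0.4769, -0.1459, 0.1515]
eef_rot: [179.9, 0.0, -84.8]
contact_force: [-0.2, 0.8, -0.7]
gripper_width: 0.0479
gripper_force: 0.0
```

Call:
drive_tool --increments '[[[0.1,0.983,0.435,0.198,0],[0.1,0.983,0.435,0.198,0],[0.1,0.983,0.435,0.198,0]]]'

```text
time_s: 3.28
tcp_pos: [0.4361, -0.2689, 0.1276]
eef_rot: [179.9, 0.0, -84.9]
contact_force: [-0.1, -0.1, 0.1]
gripper_width: 0.0481
gripper_force: 0.0
```

Call:
drive_tool --increments '[[[0.1,0.367,0.162,0.073,0],[0.1,0.367,0.162,0.073,0],[0.1,0.367,0.162,0.073,0],[0.1,0.367,0.162,0.073,0]]]'

```text
time_s: 3.78
tcp_pos: [0.4226, -0.3119, 0.12]
eef_rot: [-180.0, -0.0, -84.6]
contact_force: [0.0, 0.2, -0.6]
gripper_width: 0.048
gripper_force: 0.0
```

```bash
python3 - <<'E'
from h import *
from plant import r,capture,camera_model
s=r.get_state(); print(s["tcp_pos"].round(4),s["eef_rot"].round(2),s["joints"].round(1))
m=camera_model("wrist"); im=capture("wrist")[:,:,::-1].copy()
im=np.uint8(255*(im/255.)**.6)
q=[.4205,-.3047,1.666]; c,n=np.cos(q[2]),np.sin(q[2]); Rz=np.array([[c,-n,0],[n,c,0],[0,0,1]])
for B in(SH,HO,NZ):
    P=proj(B@Rz.T+[q[0],q[1],0],m); 
    for a in range(8):
        for j in(1,2,4):
            if a&j==0: cv2.line(im,tuple(P[a].round().astype(int).tolist()),tuple(P[a|j].round().astype(int).tolist()),(0,0,255),1)
cv2.imwrite("pics/w1.png",im)
E
```

```text
[ 0.4226 -0.3119  0.12  ] [-1.7996e+02 -1.0000e-02 -8.4600e+01] [-15.   12.9 -27.2  -0.  -49.9  20.4]
```

View pics/w1.png

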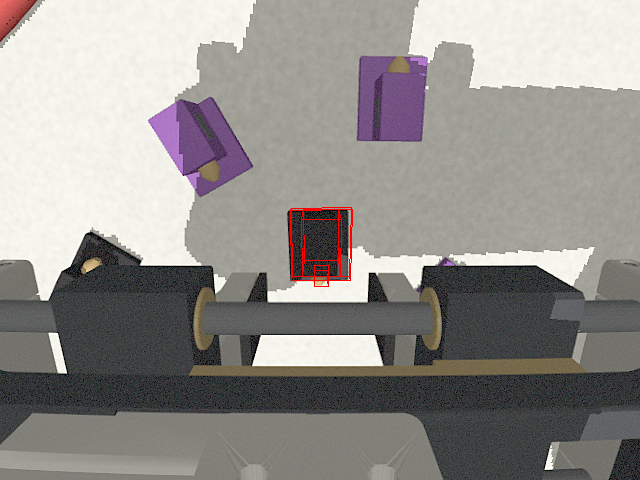

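The wrist view shows the black cart A at (320,245), matching its overlay within about 1 px. The purple ones are well clear at (200,145) and (393,98). I'll descend and grip.

Call:
drive_tool --increments '[[[0.1,0,0,0.4,0],[0.1,0,0,0.7,0],[0.1,0,0,0.784,0],[0.1,0,0,0.784,0]]]'

```text
time_s: 4.32
tcp_pos: [0.422, -0.3127, 0.0257]
eef_rot: [180.0, -0.0, -84.6]
contact_force: [-0.9, 0.4, -0.2]
gripper_width: 0.0481
gripper_force: 0.0
```

Call:
drive_tool --increments '[[[-1,0,0,0,0],[-1,0,0,0,0],[-1,0,0,0,0],[-1,0,0,0,0],[-1,0,0,0,0]]]' --squeeze 12

```text
time_s: 4.95
tcp_pos: [0.4222, -0.3132, 0.0264]
eef_rot: [-179.9, -0.0, -84.7]
contact_force: [-0.8, 2.1, 7.7]
gripper_width: 0.0262
gripper_force: 11.9
```

```bash
python3 - <<'E'
from plan import *
c=railpt(-.038,0); print("cart origin on apron",c, "floor rear",railpt(-.066,0))
# housing centre is 8mm behind; level cart: rear lower edge touches floor at x=-66
import numpy as np
from h import railT
d=np.array([np.cos(np.radians(160.73)),np.sin(np.radians(160.73)),0])
rear=railpt(-.066,0); hc=rear+.020*d   # level cart, rear edge on floor
print("tcp at touch",hc+[0,0,.026])
e=hc+[0,0,.026]
plan([.4213,-.3127,.026],-84.66,[(.4213,-.3127,.14,-84.66),(.56,-.1,.22,-84.66),(e[0],e[1],.225,-19.3),(e[0],e[1],e[2]+.006,-19.3)])
E
```

```text
cart origin on apron [0.58272749 0.1643755  0.11923505] floor rear [0.60723459 0.1558091  0.12972404]
tcp at touch [0.58835512 0.1624095  0.15572404]
[0.0, 0.0, -0.95, -0.0] mm 114 -> [ 0.4213 -0.3127  0.14  ] -84.7
[-0.983, -0.781, -0.396, -0.0] mm 158 -> [ 0.5036 -0.1865  0.1875] -84.7
[-0.674, -0.535, -0.271, -0.0] mm 108 -> [ 0.56 -0.1   0.22] -84.7
[-0.983, -0.2, -0.019, -0.147] mm 120 -> [0.5729 0.0197 0.2223] -31.7
[-0.471, -0.983, -0.02, -0.035] mm 131 -> [0.5869 0.1497 0.2247] -19.1
[-0.024, -0.104, -0.002, 0.0] mm 13 -> [0.5883 0.1624 0.225 ] -19.1
[0.0, 0.0, 0.527, 0.0] mm 63 -> [0.5883 0.1624 0.1617] -19.1
```

Call:
drive_tool --increments '[[[-1,0,0,-0.4,0],[-1,0,0,-0.8,0],[-1,0,0,-0.95,0]]]'

```text
time_s: 5.32
tcp_pos: [0.4227, -0.3135, 0.1427]
eef_rot: [-179.8, -0.1, -84.7]
contact_force: [1.0, 0.2, -1.3]
gripper_width: 0.0259
gripper_force: 11.9
```

Call:
drive_tool --increments '[[[-1,-0.33,-0.26,-0.13,0],[-1,-0.66,-0.52,-0.26,0],[-1,-0.983,-0.781,-0.396,0],[-1,-0.983,-0.781,-0.396,0]]]'

```text
time_s: 5.82
tcp_pos: [0.5063, -0.1846, 0.1884]
eef_rot: [-179.8, -0.0, -84.5]
contact_force: [-0.1, -0.4, -2.6]
gripper_width: 0.0259
gripper_force: 11.9
```

Call:
drive_tool --increments '[[[-1,-0.33,-0.26,-0.13,0],[-1,-0.674,-0.535,-0.271,0],[-1,-0.674,-0.535,-0.271,0]]]'

```text
time_s: 6.2
tcp_pos: [0.5622, -0.0985, 0.2203]
eef_rot: [-179.9, 0.0, -84.5]
contact_force: [-1.4, 0.2, -1.4]
gripper_width: 0.0262
gripper_force: 11.9
```

Call:
drive_tool --increments '[[[-1,-0.4,-0.1,-0.01,-0.03],[-1,-0.8,-0.15,-0.019,-0.06],[-1,-0.983,-0.2,-0.019,-0.09],[-1,-0.983,-0.2,-0.019,-0.12],[-1,-0.983,-0.2,-0.019,-0.147]]]'

```text
time_s: 6.82
tcp_pos: [0.5725, 0.0186, 0.221]
eef_rot: [179.9, 0.1, -31.5]
contact_force: [0.1, -0.4, -1.6]
gripper_width: 0.026
gripper_force: 11.9
```

Call:
drive_tool --increments '[[[-1,-0.2,-0.4,-0.02,-0.02],[-1,-0.4,-0.8,-0.02,-0.035],[-1,-0.471,-0.983,-0.02,-0.035],[-1,-0.471,-0.983,-0.02,-0.035]]]'

```text
time_s: 7.32
tcp_pos: [0.5872, 0.1497, 0.2233]
eef_rot: [179.9, 0.1, -19.2]
contact_force: [-0.5, -0.8, -1.7]
gripper_width: 0.0261
gripper_force: 11.9
```

Call:
drive_tool --increments '[[[-1,-0.024,-0.104,-0.002,0],[-1,-0.024,-0.104,-0.002,0],[-1,-0.024,-0.104,-0.002,0]]]'

```text
time_s: 7.7
tcp_pos: [0.5888, 0.1614, 0.2245]
eef_rot: [180.0, 0.0, -19.2]
contact_force: [0.2, -0.0, -1.7]
gripper_width: 0.0262
gripper_force: 11.9
```

Call:
drive_tool --increments '[[[-1,0,0,0.25,0],[-1,0,0,0.45,0],[-1,0,0,0.527,0],[-1,0,0,0.527,0]]]'

```text
time_s: 8.2
tcp_pos: [0.5889, 0.1617, 0.1611]
eef_rot: [180.0, 0.0, -19.2]
contact_force: [0.6, 0.5, -0.8]
gripper_width: 0.0261
gripper_force: 11.9
```

```bash
python3 - <<'E'
from h import *
from plant import r,capture
s=r.get_state(); print(s["tcp_pos"].round(4),s["eef_rot"].round(2),s["joints"].round(1))
a=capture("side");b=capture("scene")
cv2.imwrite("pics/s1.png",a[:,:,::-1]);cv2.imwrite("pics/e1.png",b[:,:,::-1])
f=lambda i,u,v:cv2.resize(i[v-65:v+65,u-65:u+65,::-1],None,fx=3,fy=3,interpolation=cv2.INTER_CUBIC)
cv2.imwrite("pics/c4.png",np.uint8(255*(np.hstack([f(a,255,165),f(b,485,290)])/255.)**.7))
E
```

```text
[0.5889 0.1617 0.1611] [ 1.7996e+02  2.0000e-02 -1.9190e+01] [ 33.7  17.9 -13.7   0.  -58.4  37.1]
```

View pics/c4.png

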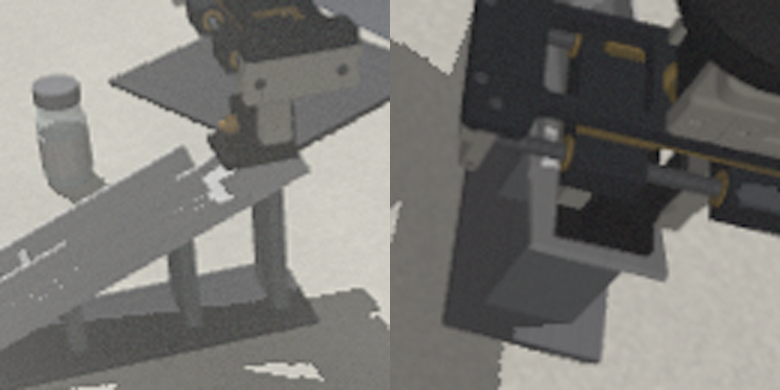

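The side view has the cartridge level over the apron at (255,155), nozzle downhill. The scene view has it centred, with the shoe's rear just inside the apron's edge. I'll lower it with a light grip, swinging downhill about the rear edge so it pivots flat, then release.

Call:
drive_tool --increments '[[[-1,0,0,0.045,0],[-1,-0.02,0,0.07,0],[-1,-0.045,0,0.1,0],[-1,-0.072,0,0.128,0],[-1,-0.072,0,0.128,0]]]' --squeeze 4

```text
time_s: 8.93
tcp_pos: [0.5804, 0.165, 0.1457]
eef_rot: [180.0, 0.0, -19.2]
contact_force: [-0.4, 0.7, 0.8]
gripper_width: 0.026
gripper_force: 4.0
```

Call:
drive_tool --increments '[[[-0.2,0,0,0,0],[-0.1,0,0,0,0],[0,0,0,0,0],[0.1,0,0,0,0],[0.1,0,0,0,0]]]'

```text
time_s: 9.55
tcp_pos: [0.5808, 0.1649, 0.1459]
eef_rot: [-180.0, -0.0, -19.2]
contact_force: [0.4, 0.0, 0.4]
gripper_width: 0.0478
gripper_force: 0.0
```

Call:
drive_tool --increments '[[[0.1,0,0,-0.25,0],[0.1,0,0,-0.5,0],[0.1,0,0,-0.5,0]]]'

```text
time_s: 9.93
tcp_pos: [0.5821, 0.1655, 0.2087]
eef_rot: [-179.8, -0.2, -19.2]
contact_force: [0.9, -0.9, -0.8]
gripper_width: 0.0484
gripper_force: 0.0
```

```bash
python3 - <<'E'
from plant import r
s=r.get_state(); print(s["tcp_pos"].round(4),s["eef_rot"].round(2),s["joints"].round(1))
from plan import *
# pusher start: leading tip at rail x=-80 (cart rear -66), perp 20
def tcp(x,zp=.020):
    p=railpt(x,zp); d=np.array([np.cos(np.radians(160.73)),np.sin(np.radians(160.73)),0]); return p-.021*d+[0,0,.011]
for x in(-.085,-.066,0,.007,.03,.05): print(x,tcp(x).round(4))
E
```

```text
[0.5821 0.1655 0.2087] [-179.8    -0.2   -19.16] [ 34.4  15.  -11.1   0.  -63.6  36.4]
-0.085 [0.6366 0.1455 0.1664]
-0.066 [0.62   0.1514 0.1593]
0 [0.5622 0.1715 0.1345]
0.007 [0.5561 0.1737 0.1319]
0.03 [0.536  0.1807 0.1233]
0.05 [0.5185 0.1868 0.1158]
```

```bash
python3 - <<'E'
from plan import *
plan([.5801,.1652,.2063],-19.1,[(.6366,.1455,.21,-109.3),(.6366,.1455,.1664,-109.3)])
E
```

```text
[0.499, 0.001, -0.031, 0.147] mm 60 -> [0.6366 0.1455 0.21  ] -72.0
[-0.0, 0.0, 0.0, 0.104] mm 0 -> [0.6366 0.1455 0.21  ] -109.5
[0.0, 0.0, 0.364, -0.0] mm 44 -> [0.6366 0.1455 0.1663] -109.5
```

Call:
drive_tool --increments '[[[0.1,0.25,0,-0.031,0.03],[-1,0.499,0.001,-0.031,0.06],[-1,0.499,0.001,-0.031,0.09],[-1,0.499,0.001,-0.031,0.12],[-1,0.499,0.001,-0.031,0.147]]]'

```text
time_s: 10.55
tcp_pos: [0.637, 0.1449, 0.2085]
eef_rot: [179.9, -0.0, -72.5]
contact_force: [-0.4, -0.0, 1.0]
gripper_width: 0.0138
gripper_force: 0.0
```

Call:
drive_tool --increments '[[[-1,0,0,0,0.03],[-1,0,0,0,0.06],[-1,0,0,0,0.09],[-1,0,0,0,0.104],[-1,0,0,0,0.104]]]'

```text
time_s: 11.18
tcp_pos: [0.6369, 0.145, 0.2088]
eef_rot: [179.9, -0.0, -109.5]
contact_force: [-0.6, 0.5, -0.5]
gripper_width: 0.0007
gripper_force: 0.0
```

```bash
python3 - <<'E'
from h import *
from plant import r,capture,camera_model
s=r.get_state(); print(s["tcp_pos"].round(4),s["eef_rot"].round(2),s["gripper_width"],s["joints"].round(1))
T=[]
Rm,t=railT(np.load("rail.npy"))
for n in("wrist","scene","side"):
    m=camera_model(n); im=capture(n)[:,:,::-1].copy(); cv2.imwrite(f"pics/{n}2.png",im)
    u=proj(Rm@[-.038,0,.02]+t,m)[0]
    print(n,u)
    for B in(SH,HO,NZ):
        P=proj((B+[-.038,0,0])@Rm.T+t,m)
        for a in range(8):
            for j in(1,2,4):
                if a&j==0: cv2.line(im,tuple(P[a].round().astype(int).tolist()),tuple(P[a|j].round().astype(int).tolist()),(0,0,255),1)
    w=200 if n=="wrist" else 50
    u=np.clip(u.astype(int),w,[639-w,479-w]); c=im[u[1]-w:u[1]+w,u[0]-w:u[0]+w]
    T.append(cv2.resize(np.uint8(255*(c/255.)**.7),(266,266),interpolation=cv2.INTER_CUBIC) if n!="wrist" else cv2.resize(np.uint8(255*(c/255.)**.7),(266,266),interpolation=cv2.INTER_AREA))
cv2.imwrite("pics/c5.png",cv2.resize(np.hstack(T),None,fx=1,fy=1))
E
```

```text
[0.6369 0.145  0.2088] [ 1.7995e+02 -4.0000e-02 -1.0950e+02] 0.000727001605344371 [ 29.9  19.6  -4.5  -0.  -65.9 -49.4]
wrist [418.93241005 252.14304263]
scene [492.12359695 286.21693975]
side [272.15657042 148.29816562]
```

View pics/c5.png

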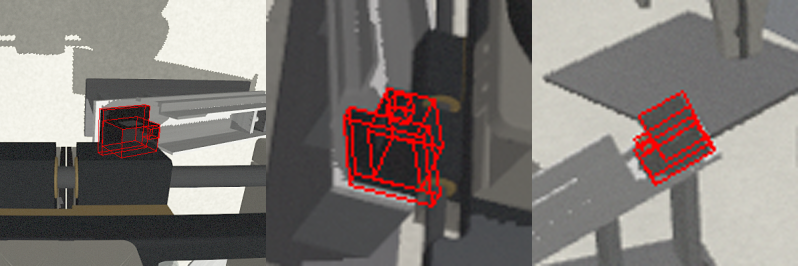

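The cartridge lies flat on the apron as predicted, with all three overlays coinciding. I'll now drop the closed fingers in behind it and push.

Call:
drive_tool --increments '[[[-1,0,0,0.2,0],[-1,0,0,0.364,0],[-1,0,0,0.364,0],[-1,0,0,0.364,0]]]'

```text
time_s: 11.82
tcp_pos: [0.6377, 0.1452, 0.1667]
eef_rot: [-180.0, 0.0, -109.5]
contact_force: [0.7, 0.1, 0.8]
gripper_width: 0.0006
gripper_force: 0.0
```

Call:
drive_tool --increments '[[[-1,0,0.08,0.032,0],[-1,0,0.16,0.065,0],[-1,0,0.22,0.089,0],[-1,0,0.29,0.117,0],[-1,0,0.355,0.1435,0]]]'

```text
time_s: 12.45
tcp_pos: [0.5966, 0.1597, 0.1486]
eef_rot: [-180.0, 0.0, -109.5]
contact_force: [-0.2, 0.5, 0.9]
gripper_width: 0.0007
gripper_force: 0.2
```

Call:
drive_tool --increments '[[[-1,0,0.08,0.032,0],[-1,0,0.16,0.065,0],[-1,0,0.24,0.097,0],[-1,0,0.32,0.129,0],[-1,0,0.39,0.158,0]]]'

```text
time_s: 13.08
tcp_pos: [0.5524, 0.1752, 0.1295]
eef_rot: [180.0, -0.0, -109.5]
contact_force: [0.8, -0.2, 0.7]
gripper_width: 0.0007
gripper_force: 0.2
```

```bash
cat > fit.py <<'E'
from h import *
def fitrail(names=("scene","side"),x0=0.03,pics=None):
    """print rail-x of dark housing: compare predicted housing-top outlines by image gradient over x"""
E
python3 - <<'E'
from h import *
from plant import r,capture,camera_model
s=r.get_state(); print(s["tcp_pos"].round(4),s["contact_force"].round(2))
Rm,t=railT(np.load("rail.npy")); print("tip rail x,y,z", (Rm.T@(s["tcp_pos"]+.021*np.array([np.cos(2.8053),np.sin(2.8053),0])-[0,0,.011]-t)).round(4))
for n in("scene","side","wrist"):
    m=camera_model(n); im=capture(n)[:,:,::-1].copy(); cv2.imwrite(f"pics/{n}3.png",im)
    xs=np.arange(-.03,.17,.01); print(n,[int(cv2.GaussianBlur(im,(3,3),0)[tuple(np.clip(proj(Rm@[x,0,.036]+t,m)[0].round().astype(int)[::-1],0,[479,639]))].max()) for x in xs])
E
```

```text
[0.5524 0.1752 0.1295] [ 0.79 -0.23  0.71]
tip rail x,y,z [ 0.0116 -0.0002  0.0192]
scene [32, 20, 18, 20, 23, 21, 23, 40, 57, 24, 24, 24, 24, 24, 30, 40, 91, 57, 42, 61]
side [90, 48, 88, 79, 57, 47, 48, 46, 70, 88, 89, 89, 89, 88, 91, 90, 92, 148, 93, 86]
wrist [27, 51, 30, 28, 27, 27, 22, 25, 22, 21, 115, 114, 114, 70, 98, 101, 208, 41, 44, 80]
```

```bash
python3 - <<'E'
from plan import *
p,y=plan([.5523,.1753,.1301],-109.46,[(.5523,.1753,.21,-109.46),(.5971,-.2568,.13,-119.1),(.5971,-.2568,.026,-119.1)])
E
```

```text
[0.0, 0.0, -0.666, -0.0] mm 80 -> [0.5523 0.1753 0.21  ] -109.5
[0.983, -0.466, 0.2, 0.027] mm 133 -> [0.5657 0.0454 0.186 ] -119.2
[0.983, -0.691, 0.222, -0.0] mm 147 -> [ 0.5806 -0.098   0.1594] -119.2
[0.983, -0.691, 0.221, -0.0] mm 147 -> [ 0.5955 -0.2414  0.1329] -119.2
[0.106, -0.074, 0.024, -0.0] mm 16 -> [ 0.597  -0.2568  0.13  ] -119.2
[-0.0, -0.0, 0.867, -0.0] mm 104 -> [ 0.597  -0.2568  0.0259] -119.2
```

Call:
drive_tool --increments '[[[-1,0,0,-0.3,0],[-1,0,0,-0.666,0],[-1,0,0,-0.666,0]]]'

```text
time_s: 13.6
tcp_pos: [0.5552, 0.1759, 0.2137]
eef_rot: [-179.7, 0.3, -109.5]
contact_force: [-0.0, 0.7, -0.6]
gripper_width: 0.0003
gripper_force: 0.0
```

Call:
drive_tool --increments '[[[0.1,0.4,-0.2,0.1,0.01],[0.1,0.8,-0.4,0.15,0.027],[0.1,0.983,-0.466,0.2,0.027]]]'

```text
time_s: 13.98
tcp_pos: [0.5661, 0.0427, 0.1848]
eef_rot: [180.0, -0.0, -119.4]
contact_force: [0.6, 0.7, 1.0]
gripper_width: 0.0247
gripper_force: 0.0
```

Call:
drive_tool --increments '[[[0.1,0.4,-0.28,0.1,0],[0.1,0.8,-0.56,0.2,0],[0.1,0.983,-0.691,0.222,0]]]'

```text
time_s: 14.35
tcp_pos: [0.5801, -0.1011, 0.1574]
eef_rot: [179.9, -0.1, -119.4]
contact_force: [-0.6, 0.9, 0.1]
gripper_width: 0.0475
gripper_force: 0.0
```

Call:
drive_tool --increments '[[[0.1,0.4,-0.28,0.1,0],[0.1,0.8,-0.56,0.2,0],[0.1,0.983,-0.691,0.221,0]]]'

```text
time_s: 14.72
tcp_pos: [0.5947, -0.2446, 0.1305]
eef_rot: [179.9, -0.1, -119.4]
contact_force: [-0.4, 0.7, 0.2]
gripper_width: 0.0482
gripper_force: 0.0
```

Call:
drive_tool --increments '[[[0.1,0.106,-0.074,0.024,0],[0.1,0.106,-0.074,0.024,0],[0.1,0.106,-0.074,0.024,0]]]'

```text
time_s: 15.1
tcp_pos: [0.5973, -0.2563, 0.1297]
eef_rot: [180.0, 0.0, -119.2]
contact_force: [-0.6, -1.1, 0.8]
gripper_width: 0.0478
gripper_force: 0.0
```

```bash
python3 - <<'E'
from h import *
from plant import r,capture,camera_model
from scipy.optimize import minimize
s=r.get_state(); print(s["tcp_pos"].round(4),s["eef_rot"].round(2),s["gripper_width"])
m=camera_model("wrist"); im=capture("wrist"); cv2.imwrite("pics/wrist4.png",im[:,:,::-1])
p=[.5932,-.2638,4.204]; u=cartmask(p,m,nz=False); i,j=np.nonzero(u>.5); print("mask box",j.min(),j.max(),i.min(),i.max())
V=im.max(2).astype(float); mk=(V<75).astype(float)
a,b,c,d=max(i.min()-25,0),min(i.max()+8,262),j.min()-25,j.max()+25
f=lambda q:np.abs(cartmask([q[0]/100,q[1]/100,q[2]],m,nz=True)-mk)[a:b,c:d].sum()
q0=[59.32,-26.38,4.204]; o=minimize(f,q0,method="Nelder-Mead",options=dict(initial_simplex=np.array([q0]*4)+np.array([[0,0,0],[.5,0,0],[0,.5,0],[0,0,.1]])))
print(f(q0),o.fun,o.x[:2]/100,np.degrees(o.x[2]), mk[a:b,c:d].sum())
E
```

```text
[ 0.5973 -0.2563  0.1297] [ 1.8000e+02  1.0000e-02 -1.1922e+02] 0.04782691233113097
mask box 288 349 184 270
785.5254901960784 458.0 [ 0.59596297 -0.26181151] 242.81385597402203 3975.0
```

Call:
drive_tool --increments '[[[0.1,0,0,0.4,0],[0.1,0,0,0.75,0],[0.1,0,0,0.867,0],[0.1,0,0,0.867,0]]]'

```text
time_s: 15.65
tcp_pos: [0.5973, -0.2566, 0.0255]
eef_rot: [180.0, -0.0, -119.2]
contact_force: [-1.1, 0.4, 0.6]
gripper_width: 0.048
gripper_force: 0.0
```

Call:
drive_tool --increments '[[[-1,0,0,0,0],[-1,0,0,0,0],[-1,0,0,0,0],[-1,0,0,0,0],[-1,0,0,0,0]]]' --squeeze 12

```text
time_s: 16.27
tcp_pos: [0.5978, -0.2573, 0.0268]
eef_rot: [-179.9, 0.0, -119.2]
contact_force: [-1.2, 1.2, 7.2]
gripper_width: 0.0258
gripper_force: 11.9
```

```bash
python3 - <<'E'
from plan import *
d=np.array([np.cos(np.radians(160.73)),np.sin(np.radians(160.73)),0])
e=railpt(-.064,0)+.020*d+[0,0,.026]
print(e)
plan([.597,-.2568,.0259],-119.2,[(.597,-.2568,.14,-119.2),(.61,-.05,.215,-119.2),(e[0],e[1],.225,-199.3),(e[0],e[1],e[2]+.006,-199.3)])
E
```

```text
[0.58660461 0.16302139 0.15497482]
[0.0, 0.0, -0.951, -0.0] mm 114 -> [ 0.597  -0.2568  0.14  ] -119.2
[-0.983, 0.471, -0.395, -0.0] mm 139 -> [ 0.6052 -0.1263  0.1874] -119.2
[-0.574, 0.275, -0.23, -0.0] mm 81 -> [ 0.61  -0.05   0.215] -119.2
[-0.983, 0.701, -0.056, 0.147] mm 145 -> [0.5941 0.094  0.2217] -172.1
[-0.017, 0.579, -0.027, 0.076] mm 70 -> [0.5866 0.1631 0.225 ] -199.5
[-0.0, -0.001, 0.533, -0.001] mm 64 -> [0.5866 0.163  0.161 ] -199.1
```

Call:
drive_tool --increments '[[[-1,0,0,-0.4,0],[-1,0,0,-0.8,0],[-1,0,0,-0.951,0]]]'

```text
time_s: 16.65
tcp_pos: [0.5985, -0.2575, 0.1431]
eef_rot: [-179.7, 0.1, -119.2]
contact_force: [0.2, 1.1, -1.4]
gripper_width: 0.0261
gripper_force: 11.9
```

Call:
drive_tool --increments '[[[-1,-0.33,0.15,-0.13,0],[-1,-0.66,0.31,-0.26,0],[-1,-0.983,0.471,-0.395,0],[-1,-0.983,0.471,-0.395,0]]]'

```text
time_s: 17.15
tcp_pos: [0.6061, -0.1241, 0.1881]
eef_rot: [-179.9, 0.1, -119.1]
contact_force: [-0.1, -0.2, -0.9]
gripper_width: 0.0262
gripper_force: 11.9
```

Call:
drive_tool --increments '[[[-1,-0.3,0.14,-0.12,0],[-1,-0.574,0.275,-0.23,0],[-1,-0.574,0.275,-0.23,0]]]'

```text
time_s: 17.52
tcp_pos: [0.6107, -0.0489, 0.2149]
eef_rot: [-180.0, 0.0, -119.1]
contact_force: [1.2, -0.5, -2.1]
gripper_width: 0.0263
gripper_force: 11.9
```

Call:
drive_tool --increments '[[[-1,-0.3,0.2,-0.02,0.03],[-1,-0.6,0.4,-0.04,0.06],[-1,-0.9,0.6,-0.056,0.09],[-1,-0.983,0.701,-0.056,0.12],[-1,-0.983,0.701,-0.056,0.147]]]'

```text
time_s: 18.15
tcp_pos: [0.5939, 0.0938, 0.2201]
eef_rot: [-180.0, -0.1, -172.5]
contact_force: [0.2, -0.4, -0.7]
gripper_width: 0.0261
gripper_force: 11.9
```

Call:
drive_tool --increments '[[[-1,0,0.25,-0.027,0.03],[-1,-0.017,0.5,-0.027,0.06],[-1,-0.017,0.579,-0.027,0.076],[-1,-0.017,0.579,-0.027,0.076],[-1,-0.017,0.579,-0.027,0.076]]]'

```text
time_s: 18.77
tcp_pos: [0.5871, 0.1616, 0.224]
eef_rot: [-179.9, -0.0, 160.6]
contact_force: [0.6, -0.4, -1.5]
gripper_width: 0.0257
gripper_force: 11.9
```

Call:
drive_tool --increments '[[[-1,0,0,0.25,0],[-1,0,0,0.45,0],[-1,0,0,0.533,0],[-1,0,0,0.533,0]]]'

```text
time_s: 19.27
tcp_pos: [0.5872, 0.1621, 0.1603]
eef_rot: [-179.9, -0.0, 160.5]
contact_force: [0.2, 0.4, -0.5]
gripper_width: 0.0261
gripper_force: 11.9
```

```bash
python3 - <<'E'
from h import *
from plant import r,capture,camera_model
from scipy.optimize import minimize
s=r.get_state(); print(s["tcp_pos"].round(4),s["eef_rot"].round(2),s["joints"].round(1))
# scene view: shoe rear edge vs apron edge. profile along rail x at y=-.012,0,.012 in level plane
Rm,t=railT(np.load("rail.npy")); m=camera_model("scene"); im=capture("scene")[:,:,::-1].copy(); cv2.imwrite("pics/scene5.png",im)
old=cv2.imread("pics/e1.png")
d=np.array([np.cos(2.8053),np.sin(2.8053),0]); zb=s["tcp_pos"][2]-.026
for y in(-.012,0,.012):
    for nm,I in(("A",old),("B",im)):
        pr=[int(I[tuple(proj(s["tcp_pos"]*[1,1,0]+[0,0,zb]+d*k/1000+Rm[:,1]*y,m)[0].round().astype(int)[::-1])].max()) for k in range(-36,-8,2)]
        print(nm,y,pr)
E
```

```text
[0.5872 0.1621 0.1603] [-1.7994e+02 -4.0000e-02  1.6047e+02] [  33.8   17.9  -13.9    0.   -58.3 -143.3]
A -0.012 [166, 165, 161, 101, 76, 75, 69, 71, 59, 23, 15, 17, 19, 17]
B -0.012 [164, 163, 157, 100, 75, 74, 65, 45, 15, 19, 16, 14, 18, 17]
A 0 [45, 45, 46, 64, 75, 74, 72, 70, 52, 19, 15, 15, 16, 15]
B 0 [44, 45, 44, 63, 75, 73, 71, 50, 13, 16, 13, 16, 18, 14]
A 0.012 [44, 46, 44, 66, 76, 75, 72, 70, 44, 20, 17, 19, 16, 16]
B 0.012 [44, 44, 44, 65, 76, 74, 70, 45, 19, 17, 17, 15, 19, 16]
```

B sits about 2 mm further back in the grip than A did, so I'll add 3 mm downhill.

Call:
drive_tool --increments '[[[-1,0.025,0,0.03,0],[-1,0.045,0,0.065,0],[-1,0.07,0,0.1,0],[-1,0.097,0,0.128,0],[-1,0.097,0,0.128,0]]]' --squeeze 4

```text
time_s: 19.95
tcp_pos: [0.5758, 0.1667, 0.145]
eef_rot: [-180.0, -0.0, 160.5]
contact_force: [-0.6, -1.3, -0.8]
gripper_width: 0.026
gripper_force: 4.0
```

Call:
drive_tool --increments '[[[-0.2,0,0,0,0],[-0.1,0,0,0,0],[0,0,0,0,0],[0.1,0,0,0,0],[0.1,0,0,0,0]]]'

```text
time_s: 20.58
tcp_pos: [0.5763, 0.1666, 0.1454]
eef_rot: [180.0, 0.0, 160.5]
contact_force: [-0.1, -0.2, 0.1]
gripper_width: 0.048
gripper_force: 0.0
```

Call:
drive_tool --increments '[[[0.1,0,0,-0.25,0],[0.1,0,0,-0.5,0],[0.1,0,0,-0.5,0]]]'

```text
time_s: 20.95
tcp_pos: [0.5776, 0.1673, 0.2081]
eef_rot: [179.8, 0.2, 160.5]
contact_force: [0.0, -0.5, 0.1]
gripper_width: 0.0479
gripper_force: 0.0
```

```bash
python3 - <<'E'
from plan import *
d=np.array([np.cos(np.radians(160.5)),np.sin(np.radians(160.5)),0])
p=np.array([.5866,.1631,.161-.01536+.06])+d*.01164; print(p)
plan(p,160.5,[(.6366,.1455,.21,70.5),(.6366,.1455,.1664,70.5)])
E
```

```text
[0.57562765 0.16698551 0.20564   ]
[-0.539, 0.001, -0.036, 0.147] mm 65 -> [0.6366 0.1455 0.21  ] 107.6
[0.0, -0.0, -0.0, 0.103] mm 0 -> [0.6366 0.1455 0.21  ] 70.5
[-0.0, -0.0, 0.363, -0.0] mm 44 -> [0.6366 0.1455 0.1664] 70.5
```

Call:
drive_tool --increments '[[[0.1,-0.27,0,-0.036,-0.03],[-1,-0.539,0.001,-0.036,-0.06],[-1,-0.539,0.001,-0.036,-0.09],[-1,-0.539,0.001,-0.036,-0.12],[-1,-0.539,0.001,-0.036,-0.147]]]'

```text
time_s: 21.58
tcp_pos: [0.6369, 0.1449, 0.2085]
eef_rot: [180.0, -0.1, -146.3]
contact_force: [-0.0, 0.2, 0.4]
gripper_width: 0.0134
gripper_force: 0.0
```

Call:
drive_tool --increments '[[[-1,0,0,0,-0.03],[-1,0,0,0,-0.06],[-1,0,0,0,-0.09],[-1,0,0,0,-0.103],[-1,0,0,0,-0.103]]]'

```text
time_s: 22.2
tcp_pos: [0.6369, 0.145, 0.2088]
eef_rot: [179.9, -0.0, -109.6]
contact_force: [-0.2, -0.5, 0.3]
gripper_width: 0.0004
gripper_force: 0.0
```

```bash
python3 - <<'E'
from h import *
from plant import r,capture,camera_model
s=r.get_state(); print(s["tcp_pos"].round(4),s["eef_rot"].round(2),s["gripper_width"],s["joints"].round(1))
Rm,t=railT(np.load("rail.npy"))
# compare with A's picture at the same stage: images differ little if B lies the same
for n in("scene","side"):
    im=capture(n)[:,:,::-1].copy(); cv2.imwrite(f"pics/{n}6.png",im); o=cv2.imread(f"pics/{n}2.png")
    m=camera_model(n)
    for nm,I in(("A",o),("B",im)):
        for y in (0,.018): print(n,nm,y,[int(I[tuple(proj(Rm@[k/1000,y,.008 if y else .04]+t,m)[0].round().astype(int)[::-1])].max()) for k in range(-74,20,4)])
E
```

```text
[0.6369 0.145  0.2088] [ 1.7995e+02 -4.0000e-02 -1.0958e+02] 0.0004135554790904737 [ 29.9  19.6  -4.5  -0.  -65.9 -49.5]
scene A 0 [17, 19, 19, 22, 16, 18, 15, 17, 25, 22, 22, 19, 21, 42, 46, 51, 73, 73, 72, 73, 73, 72, 72, 73]
scene A 0.018 [130, 20, 18, 18, 15, 19, 15, 19, 16, 14, 17, 17, 18, 17, 18, 19, 38, 63, 71, 72, 74, 74, 71, 71]
scene B 0 [20, 17, 16, 18, 16, 16, 17, 22, 26, 22, 19, 17, 17, 18, 18, 15, 16, 18, 17, 17, 17, 16, 16, 18]
scene B 0.018 [155, 128, 15, 24, 16, 18, 16, 14, 17, 16, 14, 18, 17, 16, 16, 16, 18, 21, 61, 21, 56, 71, 70, 71]
side A 0 [83, 79, 80, 46, 49, 52, 52, 54, 52, 50, 52, 52, 44, 157, 186, 188, 181, 178, 182, 104, 92, 91, 92, 94]
side A 0.018 [48, 62, 183, 92, 48, 48, 49, 47, 47, 49, 47, 48, 52, 53, 51, 50, 43, 177, 114, 95, 90, 90, 92, 88]
side B 0 [80, 80, 80, 83, 50, 52, 49, 52, 52, 57, 51, 53, 50, 43, 183, 186, 183, 178, 179, 107, 90, 62, 49, 50]
side B 0.018 [48, 58, 176, 189, 53, 50, 45, 48, 52, 48, 50, 48, 43, 54, 48, 49, 51, 42, 84, 97, 96, 91, 93, 93]
```

Call:
drive_tool --increments '[[[-1,0,0,0.2,0],[-1,0,0,0.364,0],[-1,0,0,0.364,0],[-1,0,0,0.364,0]]]'

```text
time_s: 22.8
tcp_pos: [0.6377, 0.1452, 0.1667]
eef_rot: [-180.0, 0.0, -109.6]
contact_force: [0.3, -0.2, 0.1]
gripper_width: 0.0003
gripper_force: 0.0
```

Call:
drive_tool --increments '[[[-1,0,0.08,0.032,0],[-1,0,0.16,0.065,0],[-1,0,0.22,0.089,0],[-1,0,0.29,0.117,0],[-1,0,0.355,0.1435,0]]]'

```text
time_s: 23.42
tcp_pos: [0.5967, 0.1596, 0.1487]
eef_rot: [-180.0, 0.0, -109.5]
contact_force: [0.9, -0.2, 0.4]
gripper_width: 0.0001
gripper_force: 0.3
```

Call:
drive_tool --increments '[[[-1,0,0.08,0.032,0],[-1,0,0.16,0.065,0],[-1,0,0.24,0.097,0],[-1,0,0.32,0.129,0],[-1,0,0.39,0.158,0]]]'

```text
time_s: 24.05
tcp_pos: [0.5524, 0.1752, 0.1296]
eef_rot: [180.0, -0.0, -109.5]
contact_force: [-0.1, 0.6, 0.8]
gripper_width: 0.0003
gripper_force: 0.4
```

Call:
drive_tool --increments '[[[-1,0,0.02,0.008,0],[-1,0,0.039,0.016,0],[-1,0,0.058,0.0235,0],[-1,0,0.058,0.0235,0]]]'

```text
time_s: 24.55
tcp_pos: [0.5463, 0.1773, 0.1269]
eef_rot: [180.0, -0.0, -109.5]
contact_force: [0.1, 0.4, 1.1]
gripper_width: 0.0009
gripper_force: 0.0
```

```bash
cat > chk.py <<'E'
from h import *
from plant import r,capture,camera_model
Rm,t=railT(np.load("rail.npy"))
s=r.get_state(); d=np.array([np.cos(2.8053),np.sin(2.8053),0])
print("tip",(Rm.T@(s["tcp_pos"]+.021*d-[0,0,.011]-t)).round(4))
F=np.array([r.get_state()["contact_force"]]) ; print("F rail",(F@Rm).round(2))
im=capture("side")[:,:,::-1].copy(); cv2.imwrite(f"pics/side_{s['time_s']:.2f}.png",im); m=camera_model("side")
a=im[:,:,:].max(2).astype(np.float32)
# housing top ridge z=.040 on y=.013, above cheek 36: profile every 2 mm
for z in(.039,):
    x=np.arange(0,.19,.003); P=proj(np.array([Rm@[k,.0,z]+t for k in x]),m).astype(np.float32)
    v=cv2.remap(a,P[:,:1],P[:,1:],cv2.INTER_LINEAR).ravel(); print(" ".join(f"{int(k*1000)}:{int(w)}" for k,w in zip(x,v)))
E
python3 chk.py
```

```text
tip [ 0.0185 -0.0002  0.0192]
F rail [[-0.36 -0.44  1.02]]
0:88 3:92 6:74 9:80 12:75 15:45 18:42 21:46 24:47 27:44 30:45 33:45 36:44 39:46 42:46 45:42 48:48 51:44 54:74 57:91 60:88 63:89 66:90 69:62 72:46 75:46 78:50 81:51 84:51 87:53 90:50 93:53 96:50 99:52 102:53 105:54 108:54 111:83 114:90 117:93 120:89 123:91 126:92 129:92 132:93 135:93 138:137 141:134 144:99 147:89 150:92 153:92 156:93 159:93 162:72 165:86 168:117 171:128 174:129 177:92 180:95 183:95 186:95 189:94
```

The row is together: housings at rail x of about 15–54 and 70–110 mm, and the stop plate near 138 mm. From here I'll advance slowly and watch the force.

```bash
cat > f.py <<'E'
from h import *
from plant import r,capture,camera_model
Rm,t=railT(np.load("rail.npy")); d=np.array([np.cos(2.8053),np.sin(2.8053),0]); F=[];T=[]; m=camera_model("side")
x=np.arange(.128,.156,.0005); P=proj(np.array([Rm@[k,0,.039]+t for k in x]),m).astype(np.float32); V=0
for _ in range(8):
    im=capture("side"); V=V+cv2.remap(im.max(2).astype(np.float32),P[:,:1],P[:,1:],cv2.INTER_LINEAR).ravel()/8
    s=r.get_state(); F.append(s["contact_force"]); T.append(s["tcp_pos"])
w=np.clip(V-100,0,None); e=x[np.argmax(V>115)]
print(round(float(s["time_s"]),2),"tip",(Rm.T@(np.mean(T,0)+.021*d-[0,0,.011]-t)).round(4),"F rail",(np.mean(F,0)@Rm).round(2),"plate centroid",round(float((w*x).sum()/w.sum()*1000),2),"edge",e)
E
python3 f.py
```

```text
25.0 tip [ 0.0184 -0.0002  0.0192] F rail [-0.01  0.05  0.08] plate centroid 139.83 edge 0.137
```

Call:
drive_tool --increments '[[[-1,0,0.015,0.006,0],[-1,0,0.03,0.012,0],[-1,0,0.0386,0.0156,0],[-1,0,0.0386,0.0156,0]]]'

```text
time_s: 25.5
tcp_pos: [0.5419, 0.1789, 0.1251]
eef_rot: [180.0, -0.0, -109.5]
contact_force: [0.2, 0.5, -0.9]
gripper_width: 0.0004
gripper_force: 0.0
```

```bash
python3 f.py
```

```text
25.9 tip [ 0.0234 -0.0003  0.0193] F rail [-0.37 -0.04 -0.13] plate centroid 139.84 edge 0.137
```

Call:
drive_tool --increments '[[[-1,0,0.012,0.005,0],[-1,0,0.024,0.0098,0],[-1,0,0.031,0.0125,0],[-1,0,0.031,0.0125,0]]]'

```text
time_s: 26.4
tcp_pos: [0.5384, 0.1801, 0.1236]
eef_rot: [180.0, -0.0, -109.5]
contact_force: [0.5, -0.7, 0.6]
gripper_width: 0.0006
gripper_force: 0.0
```

```bash
python3 f.py
```

```text
26.8 tip [ 0.0275 -0.0003  0.0193] F rail [-0.15 -0.31 -0.16] plate centroid 139.8 edge 0.137
```

Call:
drive_tool --increments '[[[-1,0,0.012,0.005,0],[-1,0,0.024,0.0098,0],[-1,0,0.031,0.0125,0],[-1,0,0.031,0.0125,0]]]'

```text
time_s: 27.3
tcp_pos: [0.5349, 0.1814, 0.1221]
eef_rot: [180.0, -0.0, -109.5]
contact_force: [-0.8, 0.2, 0.3]
gripper_width: 0.0003
gripper_force: 0.0
```

```bash
python3 f.py
```

```text
27.7 tip [ 0.0315 -0.0003  0.0193] F rail [-0.55 -0.53  0.17] plate centroid 139.82 edge 0.137
```

Call:
drive_tool --increments '[[[-1,0,0.012,0.005,0],[-1,0,0.024,0.0098,0],[-1,0,0.031,0.0125,0],[-1,0,0.031,0.0125,0]]]'

```text
time_s: 28.2
tcp_pos: [0.5318, 0.1827, 0.1208]
eef_rot: [-180.0, 0.0, -109.5]
contact_force: [1.7, 0.0, 0.8]
gripper_width: 0.0004
gripper_force: 1.2
```

```bash
python3 f.py
```

```text
28.6 tip [ 0.0353 -0.0004  0.0193] F rail [-2.24  0.22  0.36] plate centroid 142.33 edge 0.139
```

The stop has been met at tip x of about 33 mm: the force is 2.2 N and the plate has moved about 2.5 mm.

Call:
drive_tool --increments '[[[-1,0,0.012,0.005,0],[-1,0,0.024,0.0098,0],[-1,0,0.031,0.0125,0],[-1,0,0.031,0.0125,0]]]'

```text
time_s: 29.1
tcp_pos: [0.5284, 0.184, 0.1194]
eef_rot: [-180.0, 0.0, -109.5]
contact_force: [4.0, -2.5, 3.9]
gripper_width: 0.0006
gripper_force: 2.9
```

```bash
python3 f.py
```

```text
29.5 tip [ 0.039  -0.0006  0.0195] F rail [-6.08  0.26  1.16] plate centroid 145.49 edge 0.14300000000000002
```

Call:
drive_tool --increments '[[[-1,0,0.01,0.004,0],[-1,0,0.02,0.008,0],[-1,0,0.02,0.008,0],[-1,0,0.02,0.008,0]]]'

```text
time_s: 30.0
tcp_pos: [0.5266, 0.1849, 0.1188]
eef_rot: [-179.9, 0.1, -109.5]
contact_force: [6.3, -1.8, 3.8]
gripper_width: 0.0004
gripper_force: 3.6
```

```bash
python3 f.py
```

```text
30.4 tip [ 0.0411 -0.0008  0.0196] F rail [-7.34  0.36  0.76] plate centroid 147.8 edge 0.14550000000000002
```

The stop is about 8 mm in. I'll back off slowly along the rail, then lift clear.

Call:
drive_tool --increments '[[[-1,0,-0.015,-0.006,0],[-1,0,-0.03,-0.012,0],[-1,0,-0.06,-0.024,0],[-1,0,-0.1,-0.04,0],[-1,0,-0.155,-0.0626,0]]]'

```text
time_s: 31.02
tcp_pos: [0.5433, 0.1782, 0.1255]
eef_rot: [180.0, -0.0, -109.5]
contact_force: [0.0, -0.1, -0.8]
gripper_width: 0.0005
gripper_force: 0.0
```

```bash
python3 f.py
```

```text
31.43 tip [ 0.0218 -0.0002  0.0192] F rail [-0.09 -0.26  0.02] plate centroid 142.62 edge 0.139
```

Call:
drive_tool --increments '[[[-1,0,-0.1,-0.3,0],[-1,0,-0.3,-0.7,0],[-1,0,-0.5,-0.9,0],[-1,0,-0.5,-0.9,0],[-1,0,-0.5,-0.9,0]]]'

```text
time_s: 32.05
tcp_pos: [0.599, 0.1582, 0.2327]
eef_rot: [179.9, -0.0, -109.6]
contact_force: [-0.2, 0.1, 0.3]
gripper_width: 0.0005
gripper_force: 0.0
```

```bash
python3 f.py; python3 chk.py; python3 - <<'E'
import cv2,numpy as np
from plant import capture
f=lambda i,u,v:cv2.resize(i[v-65:v+65,u-65:u+65,::-1],None,fx=3,fy=3,interpolation=cv2.INTER_CUBIC)
cv2.imwrite("pics/final.png",np.uint8(255*(np.hstack([f(capture("side"),230,170),f(capture("scene"),485,250)])/255.)**.7))
E
```

```text
32.45 tip [-0.0732  0.0002  0.0965] F rail [-0.09 -0.02 -0.25] plate centroid 142.58 edge 0.139
tip [-0.0738 -0.      0.0969]
F rail [[-0.29  0.11  0.2 ]]
0:171 3:101 6:88 9:92 12:89 15:92 18:90 21:88 24:88 27:91 30:67 33:50 36:51 39:54 42:53 45:49 48:55 51:53 54:52 57:53 60:52 63:52 66:53 69:56 72:85 75:89 78:89 81:89 84:77 87:55 90:53 93:51 96:53 99:53 102:54 105:51 108:53 111:56 114:55 117:55 120:56 123:53 126:75 129:91 132:91 135:91 138:101 141:125 144:147 147:98 150:92 153:90 156:91 159:92 162:72 165:86 168:116 171:125 174:127 177:92 180:92 183:93 186:93 189:94
```

View pics/final.png

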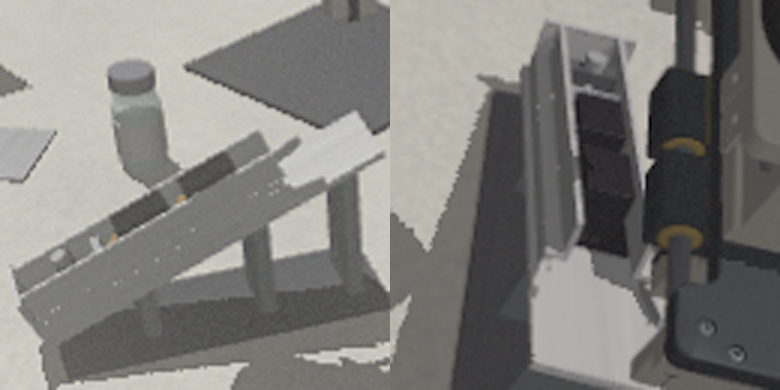

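The side and scene views show both cartridges in one close row in the rail, nozzles downhill. The plate is held about 2.8 mm in, and the row is still and released.

```bash
python3 -c "
from plant import job
print(job.close_job())"
```

```text
the job is handed in; nothing more can be done
None
```

I loaded both cartridges nozzle-downhill in one close row, pressed the stop in about 8 mm, then let go so the row holds it about 2.8 mm in (camera estimates); the blank was never touched, and the job was handed in at about 32 s with no verdict returned.

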